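# Brace the catch cup with the hub

## Task

The aluminium catch cup has crept out from under the tin chute: slide the grey hub over the drawer floor until its plain long side bears on the front of the cup, square to the chute and centred on the cup, and press steadily through the hub, without ramming it, until the cup's spring catch holds it back under the chute. Leave the hub flat on the floor in that place, touching the cup. Do not touch the cup or the chute with the robot, and leave the other things where they lie.

Things in the scene. Friction and masses are not known exactly. Their poses are not given: they have to be found in the camera images.
- hub: Grey plastic hub, box 95 (its x) x 150 (its y) x 34 mm high, 0.2 to 0.34 kg, ungraspable, flat on the oak floor (z = 0). Origin: centre of its underside. Its +x long side is plain and starts within 0.35 rad of facing the chute; the -x long side has five flush ports. It slides with 1 to 2.5 N, more if borne down on; two fingertips set apart, pushing low on one side, turn it square to them.
- hub_front (a point): Middle of the hub's plain long side, 47.5 mm to +x of the hub's origin, 24 mm above its underside; axes as the hub's.
- station: Fixed tin chute, 84 mm wide, sloping at 30 degrees from the back wall down towards the robot, lower lip 62 mm high and 35 mm to +x of the origin; steel rails below, from 15 mm to -x of the origin. Origin: on the floor under the cup's centre as it starts. Axes as the world's; chute and cup travel run along x. It carries the cup.
- cup (a joint): Travel of the round catch cup along +x: 0 at the start, 0.028 m at its end stop. A spring returns it (2 N at 0, 7 N at the stop; 0.4 N friction; damper 60 N s/m: push at 10 to 20 mm/s). The catch, hidden under the chute, adds about 4 N from 0.003 to 0.015, then drops in and holds the cup at 0.015 to 0.024, different each time. The end stop is past every catch; there the push rises sharply.
- cup_front (a point): Foremost point of the round aluminium catch cup (110 mm across, rim 38 mm and bottom 10 mm above the floor), on the side nearest the robot: 55 mm to -x of the cup's centre, 24 mm above the floor; moves with the cup. Axes as the world's.
- card_drive: Bystander: navy card-shaped drive, 54 x 86 x 9 mm, lying flat near the cup. Origin: centre of its underside.
- stick: Bystander: aluminium stick with a teal silicone cap, 26 x 93 x 16 mm, lying flat near the cup. Origin: on its underside, about the middle.
- opener_drive: Bystander: brass bottle-opener drive, 38 x 119 x 8 mm, lying flat. Origin: on its underside, about the middle.
- stapler: Bystander: black stapler, 40 x 150 x 55 mm. Origin: centre of its underside.
- ruler: Bystander: steel ruler, 30 x 200 x 4 mm, lying flat along the drawer's front. Origin: centre of its underside.
- tape: Bystander: roll of clear tape, 90 mm across, 24 mm high. Origin: centre of its underside.
- notes: Bystander: block of paper notes, 76 x 76 x 30 mm. Origin: centre of its underside.
There are look-alikes about, which are no part of the job. What is shaped like the hub but green or red is not meant.

How it is judged:
By the outcome, as a careful person would: the job done as asked, in the order asked, and still so for the second after the job is handed in, with the robot touching nothing.
It also fails if it takes over 67 s, if anything falls off the work surface, if the arm or the gripper's body presses on something with over 40 N, if the wrist force passes 120 N, or if a joint passes its speed limit or range.

## Robot

A 6-joint arm with a two-finger parallel gripper is mounted at the origin on the work surface. World frame = base frame: x ahead of the robot, y to its left, z up, the work surface at z = 0. Lengths are in mm, angles in rad, forces in N, time in s.
With the tool pointing down it reaches from about 300 to 750 mm from the base axis. Payload 8.5 kg.
Tool frame: the origin (TCP) lies between the finger pads; the fingertips stand arm.finger_overhang ahead of it and the grasp point (between the pads) lies 2 mm behind it (arm.finger_overhang is the distance from the TCP to the fingertips, in mm); z points along the fingers, x is the direction in which the jaws open and shut, and the axes are right-handed (so a half turn about z gives the same grasp; the last joint's range is limited). The gripper opens to 88 mm and grips with 3 to 60 N. Pads are 18 mm wide; open, the fingers measure 123 mm over their backs; the gripper's body (75 mm by 187 mm) begins 45 mm behind the grasp point.
Start: joints at [-1.549, 0.381, 1.297, -0, 1.464, -0.215], TCP at [129.022, -534.634, 255.748] pointing down, gripper open.
Joint ranges: [-3.11, 3.11], [-0.89, 2.33], [0.22, 2.48], [-1.42, 4.56], [0.17, 2.85], [-2.88, 2.88]. Speed limits (rad/s): [2.39, 2.39, 3.14, 3.14, 3.14, 3.14].

## Interface

Orientations are given as a 3x3 rotation matrix whose columns are the frame's x, y, z axes.
In Python, from cell import arm gives the robot as it stands.
- The arm moves only by the tool carry_out, never from a script. Its argument "moves" is a list of rows, each a list of 3 entries, a list of its own where there are three numbers: the shift along the tool's x, y, z each as a share of 0.2 m, from -1 to 1, then the turn about the tool's z as a share of 30 degrees, from -1 to 1, then the opening in per cent of the stroke, from 0 (shut) to 100 (fully open). In form: [[[tx, ty, tz], spin, fingers], ...]. A call has 1 to 10 rows; each row shifts and turns the commanded pose from where the row before left it, along the tool's axes as they then stand; what a row does not reach is not made up. A row lasts 1/12 s, in which the tool goes at most 41.7 mm and 7.16 degrees, less where a joint would pass 70% of its speed; a pose out of reach is approached as far as the arm can. A call with a number of a shift or a turn outside -1 to 1 is refused whole. A call with a gripper value outside its range is refused whole. The fingers move at their own pace and stop on an object; "grip_force" is the grip in N (left out, the last holds). Time passes only in rows, so rows that do not move let the fingers close. It gives the time, the measured TCP pose, the force and the opening at its end, in the units of the state.
- arm.observe(): the state, without advancing time (a new reading comes with each control period).
- arm.grab_frame(name): name is "scene" or "top" or "wrist"; returns a dict with "frame" (480x640x3 uint8, blue, green, red), "fx", "fy", "cx", "cy" (pixels), "rvec" (rotation vector, rad) and "tvec" (3), from world to camera coordinates, as OpenCV has them. Camera axes: x right, y down, z forward; pixel columns grow to the right and rows downward; lengths in mm; the calibration is good to about 2 mm. The wrist camera is an equidistant fisheye: a pixel r from the principal point sees the ray r / f radians off the axis. A picture is of the moment at which its call begins. There is no depth.
- arm.finish_job(): hands the job in, once; it reports no verdict.
The state is a dict: "time": time; "qpos": joint angles; "qd": joint speeds; "effort": joint torques, N m; "eef_pos": TCP position; "tool_rot": TCP orientation; "ft_force": force on the tool from outside, world axes, zero at the start; "torque": the same for the moment, N m; "finger_gap": finger opening in mm.
Only numpy, scipy, OpenCV 4.12 (cv2) and the standard library are available. Lean on these libraries where they do the work, as an engineer would, in place of code of your own. Each camera call takes 0.05 s, during which the arm holds its last target.

## Working session

There is one attempt and no reset: what is moved stays moved. The work goes in short steps, Python scripts to look and compute and a tool call to move; the robot and the scene stay as the last step left them, time stands still between calls to the robot, and variables do not carry over. Pictures are saved under pics/ and viewed, and the job is handed in when it is done.

Besides the shell and the picture viewer there is one more tool, called after "Request:" as name(argument=value, ...), one argument or row to a line, values as JSON. carry_out: Moves the arm, as the interface text tells. Shift numbers are shares of 0.2 m and turn numbers shares of 30 degrees, none past 1 either way. Its arguments: {"type":"object","properties":{"moves":{"type":"array","items":{"type":"array"}},"grip_force":{"type":"number"}},"required":["moves"]}

```bash
mkdir -p pics; ls; python3 - <<'E'
from cell import arm
import cv2
s=arm.observe(); print(s, arm.finger_overhang)
for n in ("scene","top","wrist"):
    f=arm.grab_frame(n); cv2.imwrite(f"pics/{n}0.png",f["frame"]); print(n,f["fx"],f["fy"],f["cx"],f["cy"],f["rvec"],f["tvec"])
E
```

```text
pics
{'time': 0.0, 'qpos': array([-1.54934219e+00,  3.81193606e-01,  1.29825877e+00,  1.21689848e-05,
        1.46360605e+00, -2.15326294e-01]), 'qd': array([-4.97526919e-05, -9.08925234e-04, -1.27994319e-04, -1.25906955e-03,
        8.84334741e-04,  1.45301783e-03]), 'effort': array([-1.10266632e-03, -4.37929559e+01, -2.24557418e+01,  7.13098166e-02,
        3.51883017e-02, -1.43187926e-04]), 'eef_pos': array([ 128.99655144, -534.39232338,  255.13971387]), 'tool_rot': array([[ 2.34572820e-01, -9.72098550e-01, -1.93479580e-05],
       [-9.72097500e-01, -2.34572596e-01,  1.46568764e-03],
       [-1.42933133e-03, -3.25002382e-04, -9.99998926e-01]]), 'ft_force': array([-0.40450725,  0.12389735,  0.33268249]), 'torque': array([-0.01049597,  0.01418254, -0.01660425]), 'finger_gap': 88.03188444642535} 17.0
scene 444.57797440051763 444.57797440051763 317.84864119791183 238.87406638880393 [ 1.61586533  2.0450535  -0.73527313] [ 129.81918479 -406.57413591 1602.76444367]
top 451.61078045658894 451.61078045658894 314.0384954697578 234.7796647816696 [ 2.23416207 -2.19536747  0.04313373] [ -36.88106761  553.40350173 1077.54478469]
wrist 371.64829954431775 371.64829954431775 312.77613883080386 238.1502588812396 [-2.25376978  1.77619454  0.29666775] [-549.67779928  -44.15396764  391.96969183]
```

View pics/top0.png

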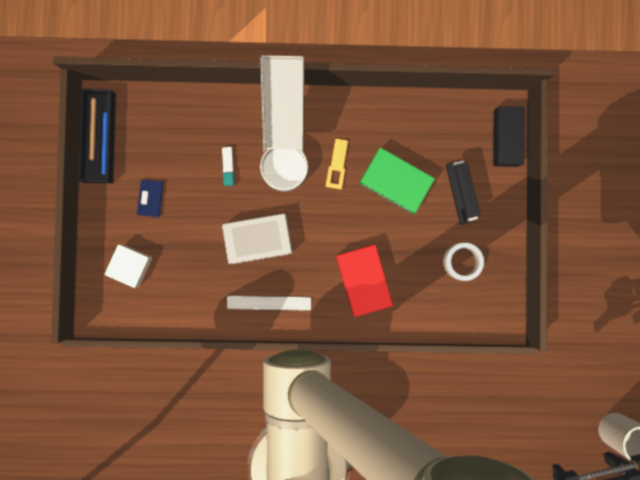

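View pics/scene0.png

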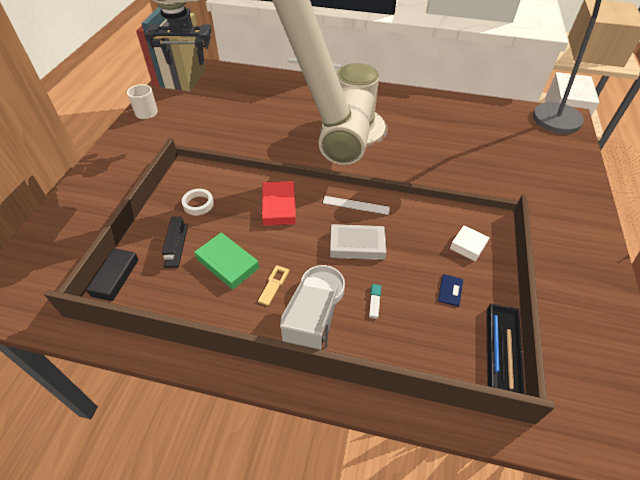

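View pics/wrist0.png

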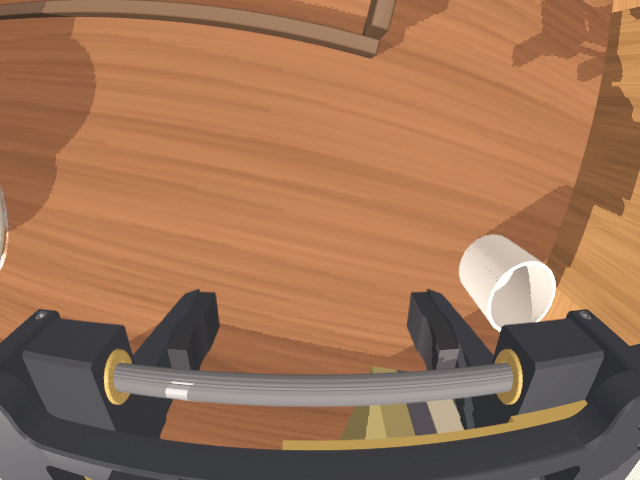

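Top view: the grey hub is at about (257,238), the cup at (284,168), and the chute is above the cup. The ruler lies below at (270,303). Next I'll measure all of these.

```bash
cat > h.py <<'E'
import numpy as np, cv2
from cell import arm
def cam(f):
    R,_=cv2.Rodrigues(np.array(f["rvec"],float)); t=np.array(f["tvec"],float).ravel()
    return R,t
def ray(f,uv,fish=False):
    R,t=cam(f); a=(uv[0]-f["cx"])/f["fx"]; b=(uv[1]-f["cy"])/f["fy"]
    if fish:
        r=np.hypot(a,b); d=np.array([a/r*np.sin(r),b/r*np.sin(r),np.cos(r)]) if r>1e-9 else np.array([0,0,1.])
    else: d=np.array([a,b,1.])
    d=R.T@d; return -R.T@t, d/np.linalg.norm(d)
def onplane(f,uv,z,fish=False):
    o,d=ray(f,uv,fish); return o+d*(z-o[2])/d[2]
def cross(f1,p1,f2,p2,fi1=False,fi2=False):
    o1,d1=ray(f1,p1,fi1); o2,d2=ray(f2,p2,fi2)
    A=np.array([d1,-d2]).T; s=np.linalg.lstsq(A,o2-o1,rcond=None)[0]
    a=o1+s[0]*d1; b=o2+s[1]*d2; return (a+b)/2, np.linalg.norm(a-b)
def proj(f,P,fish=False):
    R,t=cam(f); c=R@np.asarray(P,float)+t
    if not fish: return np.array([f["fx"]*c[0]/c[2]+f["cx"],f["fy"]*c[1]/c[2]+f["cy"]])
    r=np.hypot(c[0],c[1]); th=np.arctan2(r,c[2]); return np.array([f["fx"]*th*c[0]/r+f["cx"],f["fy"]*th*c[1]/r+f["cy"]])
E
python3 - <<'E'
import cv2
for n,(x,y,w,h) in dict(top=(200,40,160,280),scene=(260,180,150,180)).items():
    i=cv2.imread(f"pics/{n}0.png")[y:y+h,x:x+w]
    k=min(800/w,600/h); k=int(k)
    cv2.imwrite(f"pics/{n}0z.png",cv2.resize(i,None,fx=k,fy=k,interpolation=cv2.INTER_CUBIC)); print(n,k)
E
```

```text
top 2
scene 3
```

View pics/top0z.png

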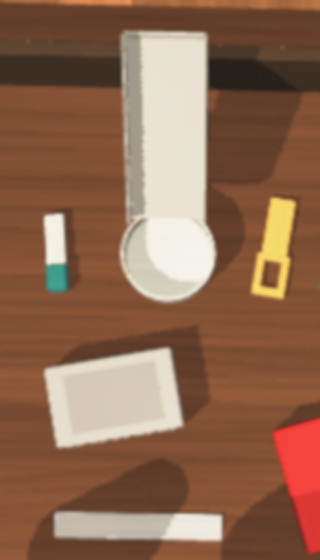

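View pics/scene0z.png

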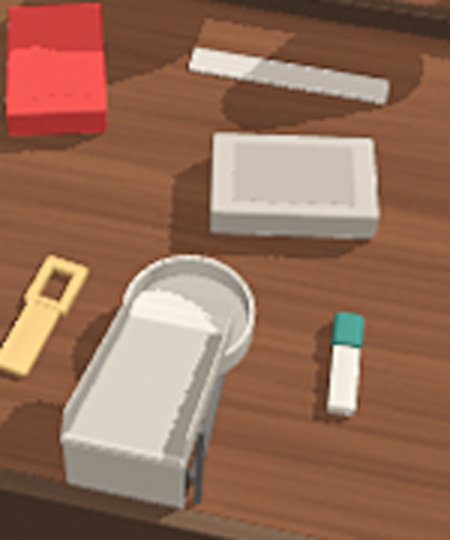

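```bash
cat >> h.py <<'E'
def greymask(im):
    hsv=cv2.cvtColor(im,cv2.COLOR_BGR2HSV); return ((hsv[...,1]<70)&(hsv[...,2]>90)).astype(np.uint8)*255
def comp(m,pt):
    n,l=cv2.connectedComponents(m); return (l==l[int(pt[1]),int(pt[0])]).astype(np.uint8)*255
def quad(m):
    c=max(cv2.findContours(m,cv2.RETR_EXTERNAL,cv2.CHAIN_APPROX_NONE)[0],key=cv2.contourArea)
    return cv2.boxPoints(cv2.minAreaRect(c)), cv2.approxPolyDP(c,4,True)[:,0],c
E
python3 - <<'E'
from h import *
ft=arm.grab_frame("top"); fs=arm.grab_frame("scene")
for f in (ft,fs): 
    R,t=cam(f); print("cam",-R.T@t)
m=comp(greymask(ft["frame"]),(257,238)); q,a,c=quad(m)
print("top quad",q.round(1).tolist(),a.tolist())
P=np.array([onplane(ft,p,34) for p in q]); print(P.round(1), np.linalg.norm(np.diff(P[[0,1,2,3,0]],axis=0),axis=1).round(1), P.mean(0).round(1))
m=comp(greymask(fs["frame"]),(357,240)); q2,a2,c2=quad(m); print("scene",a2.tolist())
# ruler
m=comp(greymask(ft["frame"]),(270,303)); q,a,c=quad(m); print("ruler",np.array([onplane(ft,p,4) for p in q]).round(1).tolist())
# cup: outer rim in top
m=comp(greymask(ft["frame"]),(284,175)); c=max(cv2.findContours(m,0,cv2.CHAIN_APPROX_NONE)[0],key=cv2.contourArea)[:,0]
sel=c[(c[:,1]>160)]; W=np.array([onplane(ft,p,38)[:2] for p in sel]); 
print("lowest",W[:,0].min(),"y range",W[:,1].min(),W[:,1].max())
low=W[W[:,0]<W[:,0].min()+45]
A=np.c_[2*low,np.ones(len(low))]; s=np.linalg.lstsq(A,(low**2).sum(1),rcond=None)[0]; print("circle",s[:2],np.sqrt(s[2]+s[:2]@s[:2]))
for nm,pt in dict(chuteL=(265,130),chuteR=(302,130)).items(): print(nm)
mm=m[80:140]; 
for r in (85,100,120,140,150): xs=np.nonzero(m[r])[0]; print(r,xs.min(),xs.max())
E
```

```text
cam [ 525.79436484  -13.22760638 1091.825869  ]
cam [1336.39509978  172.06285263  967.18763571]
top quad [[221.10000610351562, 223.3000030517578], [285.20001220703125, 212.3000030517578], [292.20001220703125, 253.39999389648438], [228.10000610351562, 264.3999938964844]] [[285, 214], [223, 224], [228, 262], [290, 253]]
[[576.3 191.1  34. ]
 [604.8  41.7  34. ]
 [508.9  23.4  34. ]
 [480.7 172.5  34. ]] [152.1  97.6 151.7  97.3] [542.7 107.2  34. ]
scene [[331, 225], [330, 257], [384, 258], [383, 226]]
ruler [[373.2, 178.5, 4.0], [406.4, 178.7, 4.0], [406.2, -22.8, 4.0], [373.0, -22.8, 4.0]]
lowest 656.3899521882597 y range -7.751522759789833 102.58434061068786
circle [710.8359758  46.6520011] 54.768530253273305
chuteL
chuteR
85 262 302
100 262 303
120 263 302
140 263 302
150 264 302
```

Request:
carry_out(
  moves=[
    [[0,0,0],-0.2315,50],
    [[0,0,0],-0.2315,50],
    [[0,0,0],-0.2315,50],
    [[0,0,0],-0.2315,50],
    [[0,0,0],-0.2315,50],
    [[0,0,0],-0.2315,50],
    [[0,0,0],-0.2315,50],
    [[0,0,0],-0.2315,50],
    [[0,0,0],-0.2315,50],
    [[0,0,0],-0.2315,50],
  ],
)

```text
time: 1.08
eef_pos: [129.0, -534.6, 255.6]
tool_rot: [[0.993, -0.116, -0.0], [-0.116, -0.993, 0.0], [-0.0, -0.0, -1.0]]
ft_force: [0.0, -0.5, -1.0]
finger_gap: 44.0
```

Request:
carry_out(
  moves=[
    [[0,0,0],-0.222,50],
    [[0.0935,-0.1725,0],0,50],
    [[0.0935,-0.1725,0],0,50],
    [[0.0935,-0.1725,0],0,50],
    [[0.0935,-0.1725,0],0,50],
    [[0.0935,-0.1725,0],0,50],
    [[0.0935,-0.1725,0],0,50],
    [[0.0935,-0.1725,0],0,50],
    [[0.0935,-0.1725,0],0,50],
    [[0.0935,-0.1725,0],0,50],
  ],
)

```text
time: 1.92
eef_pos: [299.4, -223.3, 255.9]
tool_rot: [[1.0, -0.006, 0.0], [-0.006, -1.0, -0.0], [0.0, 0.0, -1.0]]
ft_force: [0.6, -0.3, -0.1]
finger_gap: 44.3
```

Request:
carry_out(
  moves=[
    [[0.0935,-0.1725,0],0,50],
    [[0.0935,-0.1725,0],0,50],
    [[0.0935,-0.1725,0],0,50],
    [[0.0935,-0.1725,0],0,50],
    [[0.0935,-0.1725,0],0,50],
    [[0.0935,-0.1725,0],0,50],
    [[0.0935,-0.1725,0],0,50],
    [[0.0935,-0.1725,0],0,50],
    [[0.0935,-0.1725,0],0,50],
    [[0.0935,-0.1725,0],0,50],
  ],
)

```text
time: 2.75
eef_pos: [488.5, 121.0, 255.8]
tool_rot: [[1.0, -0.005, 0.0], [-0.005, -1.0, -0.0], [0.0, 0.0, -1.0]]
ft_force: [0.6, -1.3, 0.7]
finger_gap: 44.1
```

Request:
carry_out(
  moves=[
    [[0.0858,-0.18,0],-0.01,50],
    [[0.0858,-0.18,0],0,50],
    [[0.0858,-0.18,0],0,50],
    [[0,0,0.2],0,50],
    [[0,0,0.2],0,50],
    [[0,0,0.2],0,50],
    [[0,0,0],0,50],
  ],
)

```text
time: 3.33
eef_pos: [536.4, 226.3, 128.8]
tool_rot: [[1.0, -0.0, -0.013], [-0.0, -1.0, -0.003], [-0.013, 0.003, -1.0]]
ft_force: [-0.6, -0.3, -1.9]
finger_gap: 44.0
```

```bash
python3 - <<'E'
from h import *
for n in ("top","wrist","scene"):
    cv2.imwrite(f"pics/{n}1.png",arm.grab_frame(n)["frame"])
E
```

```text
(no output)
```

View pics/wrist1.png

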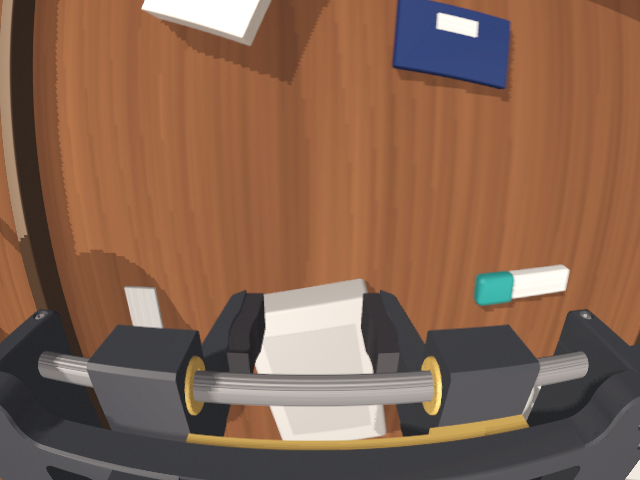

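View pics/scene1.png

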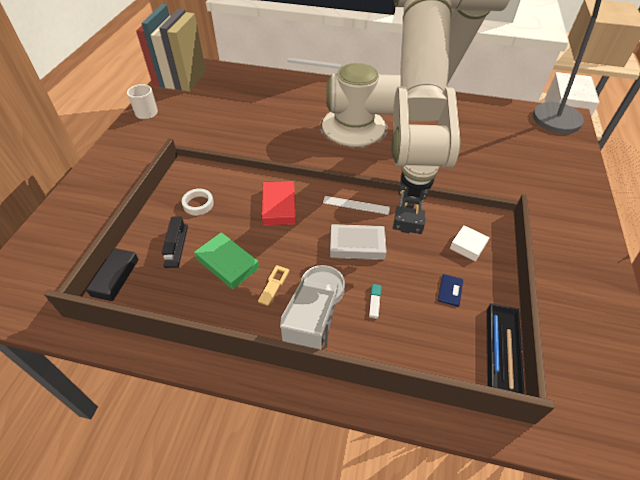

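```bash
python3 - <<'E'
from h import *
ft=arm.grab_frame("top"); fs=arm.grab_frame("scene")
for a,b in (((222.5,223.5),(385.5,251)),((285,214),(330.5,251.5)),((228.5,262.5),(384.3,226.7)),((291.5,253.5),(331,224.3)),((283,190.3),(324,265.5))):
    p,e=cross(ft,a,fs,b); print(p.round(1),round(e,1))
print(arm.observe()["eef_pos"])
E
```

```text
[575.7 187.   37.3] 0.0
[601.5  42.6  23.9] 0.1
[484.9 172.1  31.5] 0.1
[508.6  24.7  28.5] 1.3
[657.6  42.6  34.3] 10.7
[540.95568125 226.85497122 138.59604639]
```

Request:
carry_out(
  moves=[
    [[0,0,0.18],0,50],
    [[0,0,0.18],0,50],
    [[0,0,0.14],0,50],
    [[0,0,0.05],0,50],
    [[0,0,0],0,50],
    [[0,0,0],0,50],
    [[0,0,0],0,50],
  ],
)

```text
time: 4.17
eef_pos: [541.0, 227.0, 28.2]
tool_rot: [[1.0, -0.0, 0.004], [-0.0, -1.0, 0.001], [0.004, -0.001, -1.0]]
ft_force: [0.7, -0.4, 0.3]
finger_gap: 44.2
```

Request:
carry_out(
  moves=[
    [[0,0.02,0.02],0,50],
    [[0,0.03,0],0,50],
    [[0,0.03,0],0,50],
    [[0,0.03,0],0,50],
    [[0,0.03,0],0,50],
    [[0,0.03,0],0,50],
    [[0,0.03,0],0,50],
    [[0,0.03,0],0,50],
    [[0,0.03,0],0,50],
    [[0,0.03,0],0,50],
  ],
)

```text
time: 5.0
eef_pos: [540.0, 168.3, 22.0]
tool_rot: [[1.0, -0.0, 0.001], [-0.0, -1.0, 0.0], [0.001, -0.0, -1.0]]
ft_force: [0.9, 3.7, 3.3]
finger_gap: 43.9
```

Request:
carry_out(
  moves=[
    [[0,0.025,0],0,50],
    [[0,0.025,0],0,50],
    [[0,0.025,0],0,50],
    [[0,0.025,0],0,50],
    [[0,0.025,0],0,50],
    [[0,0,0],0,50],
    [[0,0,0],0,50],
  ],
)

```text
time: 5.58
eef_pos: [539.4, 143.2, 21.5]
tool_rot: [[1.0, -0.001, -0.001], [-0.001, -1.0, -0.001], [-0.001, 0.001, -1.0]]
ft_force: [0.3, 0.1, 0.0]
finger_gap: 43.9
```

```bash
python3 - <<'E'
from h import *
for n in ("top","wrist"):
    cv2.imwrite(f"pics/{n}2.png",arm.grab_frame(n)["frame"])
i=cv2.imread("pics/top2.png")[130:330,180:380]; cv2.imwrite("pics/top2z.png",cv2.resize(i,None,fx=3,fy=3))
E
```

```text
(no output)
```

View pics/top2z.png

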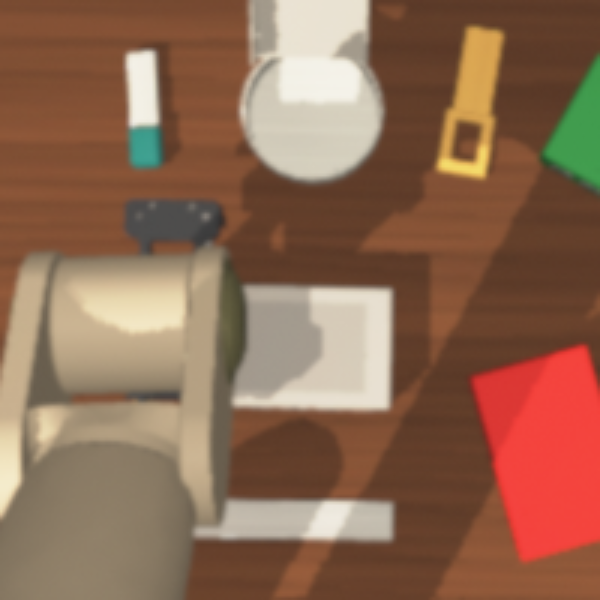

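View pics/wrist2.png

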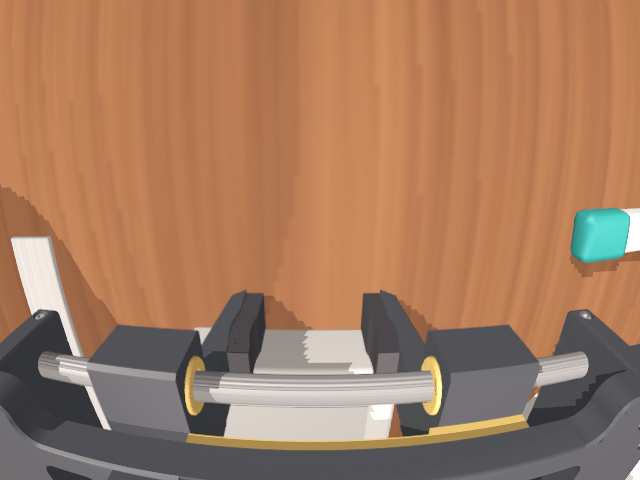

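```bash
python3 - <<'E'
from h import *
ft=arm.grab_frame("top"); hsv=cv2.cvtColor(ft["frame"],cv2.COLOR_BGR2HSV)
im=ft["frame"]
for u in (265,275,285,300,307):
    col=hsv[210:280,u,1]; r=np.nonzero(col<85)[0]+210; print(u,r.min(),r.max(),onplane(ft,(u,r.min()-.5),34)[:2].round(1),onplane(ft,(u,r.max()+.5),34)[:2].round(1))
for v in (230,240,250,260):
    r=np.nonzero(hsv[v,260:330,1]<85)[0]+260; print(v,r.max(),onplane(ft,(r.max()+.5,v),34)[:2].round(1))
E
```

```text
265 224 265 [577.7  88.4] [479.5  86.5]
275 225 266 [575.7  65. ] [477.5  63.1]
285 225 266 [576.2  41.6] [477.9  39.7]
300 225 266 [576.8   6.5] [478.5   4.7]
307 225 266 [577.1  -9.9] [478.8 -11.7]
230 310 [564.3 -18.4]
240 310 [540.9 -18.8]
250 310 [517.5 -19.2]
260 310 [494.1 -19.6]
```

Request:
carry_out(
  moves=[
    [[0,0.01,0],0,50],
    [[0,0.01,0],0,50],
    [[0,0.01,0],0,50],
    [[0,0.01,0],0,50],
    [[0,0.01,0],0,50],
    [[0,0,0],0,50],
    [[0,0,0],0,50],
  ],
)

```text
time: 6.32
eef_pos: [539.8, 133.5, 21.8]
tool_rot: [[1.0, -0.001, 0.0], [-0.001, -1.0, -0.0], [0.0, 0.0, -1.0]]
ft_force: [0.4, -0.5, 0.1]
finger_gap: 43.9
```

```bash
python3 - <<'E'
from h import *
ft=arm.grab_frame("top"); hsv=cv2.cvtColor(ft["frame"],cv2.COLOR_BGR2HSV)
print(hsv[240,308:320,1],hsv[240,308:320,2])
im=hsv[...,1].astype(float)
for v in (230,240,250,260):
    s=im[v,300:325]; k=np.argmax(np.diff(s)); thr=(s[:5].mean()+s[-5:].mean())/2
    i=np.nonzero(s>thr)[0][0]; x=300+i-1+(thr-s[i-1])/(s[i]-s[i-1]); print(v,x,onplane(ft,(x,v),34)[:2].round(1))
# same subpixel for cup
for v in (160,165,170):
    out=[]
    for a,b,rev in ((250,270,1),(300,320,0)):
        s=im[v,a:b]; 
        print(v,s[:].astype(int).tolist())
E
```

```text
[ 26  25  25  26  28  39  52  98 145 146 147 149] [231 231 231 232 230 215 163 117 104 103 104 103]
230 315.0211538461538 [564.5 -28.9]
240 314.8608695652174 [541.1 -29. ]
250 314.7723404255319 [517.7 -29.2]
260 314.49298245614034 [494.3 -28.9]
160 [152, 151, 151, 151, 150, 151, 151, 151, 149, 140, 94, 55, 40, 34, 30, 31, 30, 31, 31, 31]
160 [11, 14, 18, 30, 30, 36, 49, 84, 136, 145, 145, 145, 145, 144, 143, 145, 144, 145, 147, 143]
165 [154, 153, 154, 153, 152, 152, 150, 152, 147, 98, 55, 41, 34, 30, 30, 29, 29, 29, 29, 29]
165 [27, 23, 24, 28, 29, 32, 40, 57, 99, 144, 147, 147, 145, 146, 147, 146, 145, 147, 145, 147]
170 [152, 152, 153, 152, 152, 151, 153, 151, 149, 119, 77, 54, 39, 32, 30, 29, 29, 31, 29, 31]
170 [29, 29, 29, 29, 29, 31, 37, 60, 112, 145, 145, 145, 143, 145, 143, 146, 146, 146, 143, 143]
```

Request:
carry_out(
  moves=[
    [[0,-0.08,0],0,50],
    [[0,-0.12,0],0,50],
    [[0,0,-0.2],0,100],
    [[0,0,-0.2],0,100],
    [[0,0,-0.1],0,100],
    [[0,0,0],0.236,100],
    [[0,0,0],0.236,100],
    [[0,0,0],0.236,100],
    [[0,0,0],0.236,100],
    [[0,0,0],0.236,100],
  ],
)

```text
time: 7.2
eef_pos: [539.6, 173.8, 121.9]
tool_rot: [[0.811, -0.584, 0.0], [-0.584, -0.811, -0.0], [0.0, -0.0, -1.0]]
ft_force: [0.0, -0.0, -0.0]
finger_gap: 88.4
```

Request:
carry_out(
  moves=[
    [[0,0,0],0.236,100],
    [[0,0,0],0.236,100],
    [[0,0,0],0.236,100],
    [[0,0,0],0.236,100],
    [[0,0,0],0.236,100],
    [[0,0,0],0.236,100],
    [[0,0,0],0.236,100],
    [[0,0,0],0.168,100],
    [[0,0,0],0,100],
  ],
)

```text
time: 7.95
eef_pos: [539.7, 173.8, 121.8]
tool_rot: [[-0.003, -1.0, 0.0], [-1.0, 0.003, -0.0], [0.0, -0.0, -1.0]]
ft_force: [-0.3, -0.1, -0.7]
finger_gap: 88.3
```

Request:
carry_out(
  moves=[
    [[0.159,0.115,0],-0.006,100],
    [[0.159,0.115,0],0,100],
    [[0.159,0.115,0],0,100],
    [[0.159,0.115,0],0,100],
    [[0,0,0],0,100],
    [[0,0,0],0,100],
  ],
)

```text
time: 8.45
eef_pos: [447.6, 45.3, 122.1]
tool_rot: [[0.002, -1.0, 0.0], [-1.0, -0.002, -0.0], [0.0, -0.0, -1.0]]
ft_force: [-0.4, 0.3, 0.5]
finger_gap: 88.0
```

```bash
python3 - <<'E'
from h import *
F={}
for n in ("top","wrist","scene"):
    F[n]=arm.grab_frame(n); cv2.imwrite(f"pics/{n}3.png",F[n]["frame"])
R,t=cam(F["wrist"]); print(-R.T@t, arm.observe()["eef_pos"])
i=cv2.imread("pics/top3.png")[130:330,180:380]; cv2.imwrite("pics/top3z.png",cv2.resize(i,None,fx=3,fy=3))
E
```

```text
[532.48855908  45.7971155  251.26258573] [448.73825434  46.97590661 121.89594528]
```

View pics/wrist3.png

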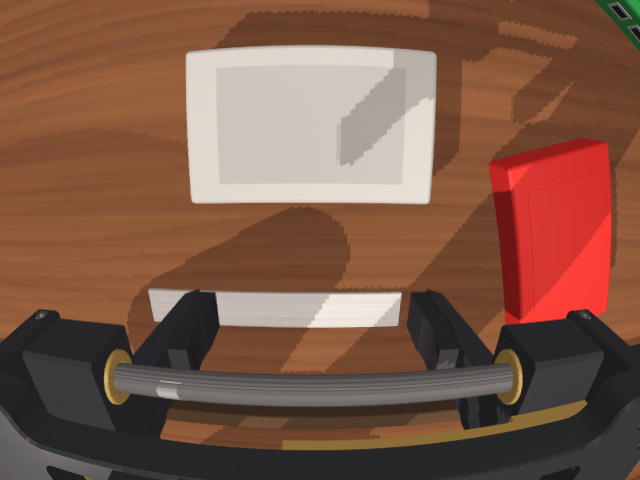

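View pics/top3z.png

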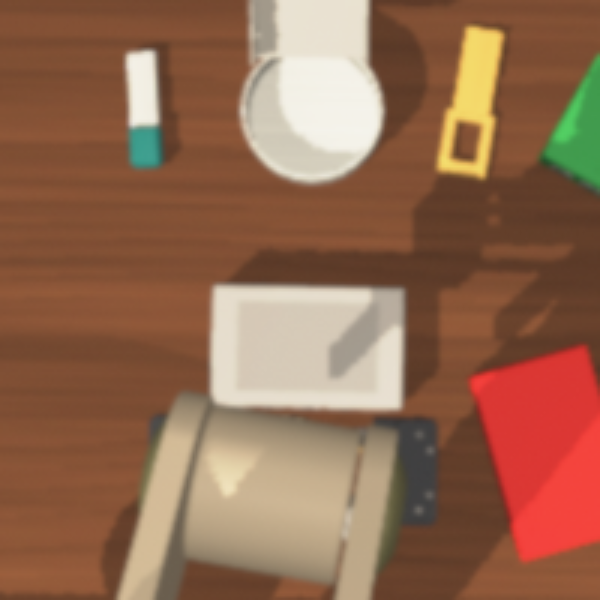

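```bash
cat >> h.py <<'E'
def edge(s,x0):  # s: saturation run, single crossing
    s=s.astype(float); thr=(s[:4].mean()+s[-4:].mean())/2
    i=np.nonzero((s[:-1]-thr)*(s[1:]-thr)<=0)[0][0]; return x0+i+(thr-s[i])/(s[i+1]-s[i])
def hubcup(ft,rows,hl,hr,cuprows=(163,171),cl=(251,270),cr=(299,318)):
    S=cv2.cvtColor(ft["frame"],cv2.COLOR_BGR2HSV)[...,1]
    L=np.array([onplane(ft,(edge(S[v,hl[0]:hl[1]],hl[0]),v),34)[:2] for v in rows]); Rr=np.array([onplane(ft,(edge(S[v,hr[0]:hr[1]],hr[0]),v),34)[:2] for v in rows])
    CL=np.array([onplane(ft,(edge(S[v,cl[0]:cl[1]],cl[0]),v),38)[1] for v in range(*cuprows)]); CR=np.array([onplane(ft,(edge(S[v,cr[0]:cr[1]],cr[0]),v),38)[1] for v in range(*cuprows)])
    return L,Rr,CL,CR
E
python3 - <<'E'
from h import *
ft=arm.grab_frame("top")
L,R,CL,CR=hubcup(ft,range(230,258,3),(240,262),(306,326))
print("L",L[:,1].round(1),"R",R[:,1].round(1)); print("hub y",(L[:,1].mean()+R[:,1].mean())/2, "w",L[:,1].mean()-R[:,1].mean())
print("yaw L",-np.polyfit(L[:,0],L[:,1],1)[0],"R",-np.polyfit(R[:,0],R[:,1],1)[0])
print(((CL+CR)/2).round(1),(CL-CR).round(1))
S=cv2.cvtColor(ft["frame"],cv2.COLOR_BGR2HSV)[...,1]
T=np.array([onplane(ft,(u,edge(S[217:233,u],217)),34)[:2] for u in range(254,312,4)]); print("top x",T[:,0].round(1),"yaw",-np.polyfit(T[:,1],T[:,0],1)[0])
C=np.array([onplane(ft,(u,edge(S[180:202,u],180)),38)[:2] for u in range(277,292,2)]); print(C.round(1).tolist())
# wrist: front corners
fw=arm.grab_frame("wrist")
for p in ((187,52),(435,52),(431,203),(192,203)): print(onplane(fw,p,34,True).round(1))
E
```

```text
L [123.7 123.8 123.7 123.7 124.3 124.3 124.3 124.6 124.3 124.2] R [-28.7 -29.  -28.8 -28.9 -29.  -29.1 -29.  -28.8 -28.7 -29. ]
hub y 47.6006152380475 w 153.01360878452294
yaw L 0.012026043253219485 R -3.8391026938662895e-05
[47.7 47.6 47.6 47.4 47.4 47.3 47.2 47.1] [112.1 112.7 113.8 114.7 114.9 114.2 113.1 111.9]
top x [576.4 576.9 576.9 577.1 577.  576.9 577.1 576.8 576.5 576.5 576.6 576.4
 576.5 576.4 576.3] yaw -0.0042766222640484505
[[655.7, 61.6], [654.9, 56.9], [654.0, 52.2], [653.5, 47.5], [653.7, 42.9], [654.5, 38.2], [655.5, 33.6], [656.8, 28.9]]
[574.6 121.4  34. ]
[574.9 -24.6  34. ]
[482.2 -26.3  34. ]
[481.6 121.8  34. ]
```

Request:
carry_out(
  moves=[
    [[0,0,0.18],0,100],
    [[0,0,0.18],0,100],
    [[0,0,0.1],0,100],
    [[0,0,0.035],0,100],
    [[0,0,0],0,100],
    [[0,0,0],0,100],
    [[0,-0.02,0],0,100],
    [[0,-0.02,0],0,100],
    [[0,-0.02,0],0,100],
    [[0,-0.02,0],0,100],
  ],
)

```text
time: 9.53
eef_pos: [464.9, 46.4, 23.5]
tool_rot: [[0.003, -1.0, 0.002], [-1.0, -0.003, -0.0], [0.0, -0.002, -1.0]]
ft_force: [-0.4, 0.6, 0.2]
finger_gap: 88.0
```

Request:
carry_out(
  moves=[
    [[0,-0.02,0],0,100],
    [[0,-0.02,0],0,100],
    [[0,-0.02,0],0,100],
    [[0,-0.02,0],0,100],
    [[0,-0.02,0],0,100],
    [[0,-0.02,0],0,100],
    [[0,-0.02,0],0,100],
    [[0,-0.02,0],0,100],
    [[0,-0.02,0],0,100],
    [[0,-0.02,0],0,100],
  ],
)

```text
time: 10.37
eef_pos: [504.4, 46.5, 22.7]
tool_rot: [[0.003, -1.0, 0.0], [-1.0, -0.003, 0.0], [-0.0, -0.0, -1.0]]
ft_force: [-3.1, -0.0, 3.5]
finger_gap: 88.3
```

Request:
carry_out(
  moves=[
    [[0,-0.02,0],0,100],
    [[0,-0.02,0],0,100],
    [[0,-0.02,0],0,100],
    [[0,-0.02,0],0,100],
    [[0,-0.02,0],0,100],
    [[0,-0.02,0],0,100],
    [[0,-0.015,0],0,100],
    [[0,-0.01,0],0,100],
    [[0,0,0],0,100],
  ],
)

```text
time: 11.12
eef_pos: [533.6, 46.5, 22.7]
tool_rot: [[0.003, -1.0, 0.001], [-1.0, -0.003, -0.0], [0.0, -0.001, -1.0]]
ft_force: [0.6, 0.7, -0.4]
finger_gap: 88.0
```

```bash
python3 - <<'E'
from h import *
F={}
for n in ("top","wrist"):
    F[n]=arm.grab_frame(n); cv2.imwrite(f"pics/{n}4.png",F[n]["frame"])
i=cv2.imread("pics/top4.png")[130:330,180:380]; cv2.imwrite("pics/top4z.png",cv2.resize(i,None,fx=3,fy=3))
E
```

```text
(no output)
```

View pics/top4z.png

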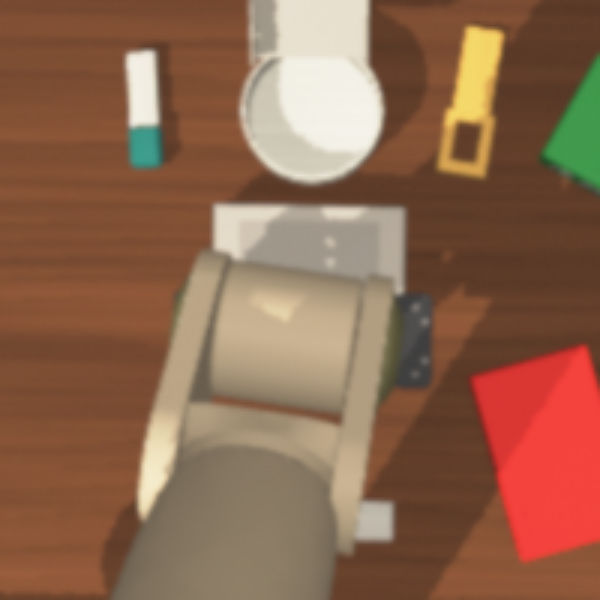

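View pics/wrist4.png

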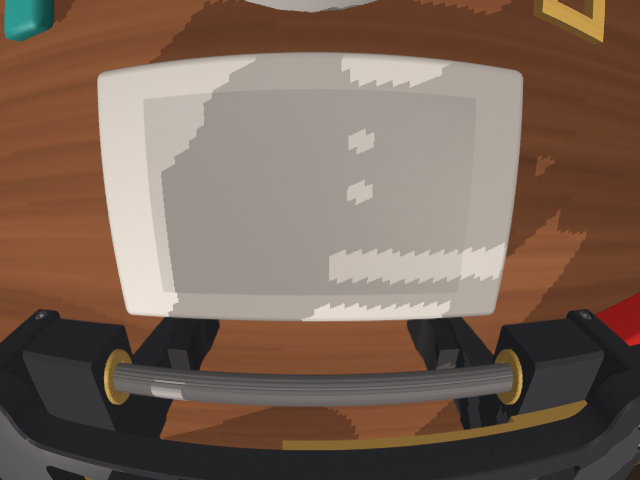

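```bash
python3 - <<'E'
from h import *
ft=arm.grab_frame("top")
L,R,CL,CR=hubcup(ft,range(202,214,2),(240,262),(306,326))
print("hub y",(L[:,1].mean()+R[:,1].mean())/2, "w",L[:,1].mean()-R[:,1].mean(),"cup",((CL+CR)/2).mean())
S=cv2.cvtColor(ft["frame"],cv2.COLOR_BGR2HSV)[...,1]
T=np.array([onplane(ft,(u,edge(S[193:204,u],193)),34)[:2] for u in list(range(254,271,4))+list(range(297,312,4))]); print("top x",T[:,0].round(1),"yaw",-np.polyfit(T[:,1],T[:,0],1)[0])
fw=arm.grab_frame("wrist"); a=onplane(fw,(100,73),34,True);b=onplane(fw,(521,72),34,True);print(a.round(1),b.round(1),onplane(fw,(313,52.5),34,True).round(1), onplane(fw,(312,11.5),38,True).round(1))
print(arm.observe()["eef_pos"])
E
```

```text
hub y 47.88827227126368 w 152.51736324817037 cup 47.40265132561539
top x [639.4 640.  640.1 640.  640.1 639.9 640.  639.9 639.7] yaw 0.00013324743394997762
[637.4 119.8  34. ] [637.6 -25.3  34. ] [637.7  46.2  34. ] [650.3  46.5  38. ]
[533.12826687  46.56474788  22.7752835 ]
```

Request:
carry_out(
  moves=[
    [[0,-0.007,0],0.005,100],
    [[0,-0.007,0],0,100],
    [[0,-0.007,0],0,100],
    [[0,-0.007,0],0,100],
    [[0,-0.007,0],0,100],
    [[0,-0.006,0],0,100],
    [[0,-0.006,0],0,100],
    [[0,-0.006,0],0,100],
  ],
)

```text
time: 11.98
eef_pos: [543.6, 46.6, 22.8]
tool_rot: [[0.0, -1.0, -0.0], [-1.0, -0.0, 0.0], [-0.0, 0.0, -1.0]]
ft_force: [-3.1, 0.6, 2.8]
finger_gap: 88.1
```

Request:
carry_out(
  moves=[
    [[0,-0.006,0],0,100],
    [[0,-0.006,0],0,100],
  ],
)

```text
time: 12.15
eef_pos: [546.0, 46.6, 22.7]
tool_rot: [[0.0, -1.0, -0.0], [-1.0, -0.0, 0.0], [-0.0, 0.0, -1.0]]
ft_force: [-3.0, 0.2, 3.3]
finger_gap: 87.8
```

Request:
carry_out(
  moves=[
    [[0,-0.006,0],0,100],
    [[0,-0.006,0],0,100],
  ],
)

```text
time: 12.32
eef_pos: [548.5, 46.6, 22.7]
tool_rot: [[0.0, -1.0, -0.0], [-1.0, -0.0, -0.0], [0.0, 0.0, -1.0]]
ft_force: [-3.6, 0.5, 2.4]
finger_gap: 88.5
```

Request:
carry_out(
  moves=[
    [[0,-0.006,0],0,100],
    [[0,-0.006,0],0,100],
  ],
)

```text
time: 12.48
eef_pos: [550.8, 46.6, 22.8]
tool_rot: [[0.0, -1.0, -0.0], [-1.0, -0.0, -0.0], [0.0, 0.0, -1.0]]
ft_force: [-2.9, -0.2, 2.9]
finger_gap: 88.2
```

Request:
carry_out(
  moves=[
    [[0,-0.006,0],0,100],
    [[0,-0.006,0],0,100],
  ],
)

```text
time: 12.65
eef_pos: [553.2, 46.6, 22.8]
tool_rot: [[0.0, -1.0, -0.0], [-1.0, -0.0, -0.0], [0.0, 0.0, -1.0]]
ft_force: [-6.6, -0.2, 4.2]
finger_gap: 88.1
```

Request:
carry_out(
  moves=[
    [[0,-0.006,0],0,100],
    [[0,-0.006,0],0,100],
  ],
)

```text
time: 12.82
eef_pos: [554.2, 46.7, 22.7]
tool_rot: [[0.0, -1.0, -0.004], [-1.0, -0.0, 0.0], [-0.0, 0.004, -1.0]]
ft_force: [-10.7, -0.9, 9.0]
finger_gap: 88.1
```

Request:
carry_out(
  moves=[
    [[0,-0.006,0],0,100],
    [[0,-0.006,0],0,100],
  ],
)

```text
time: 12.98
eef_pos: [555.7, 46.7, 22.8]
tool_rot: [[0.0, -1.0, -0.006], [-1.0, -0.0, 0.0], [-0.0, 0.006, -1.0]]
ft_force: [-18.5, -2.8, 14.8]
finger_gap: 88.3
```

Request:
carry_out(
  moves=[
    [[0,-0.006,0],0,100],
    [[0,-0.006,0],0,100],
  ],
)

```text
time: 13.15
eef_pos: [556.0, 46.7, 22.8]
tool_rot: [[0.0, -1.0, -0.011], [-1.0, -0.0, 0.0], [-0.0, 0.011, -1.0]]
ft_force: [-25.3, -3.1, 19.7]
finger_gap: 87.6
```

Request:
carry_out(
  moves=[
    [[0,-0.006,0],0,100],
    [[0,-0.006,0],0,100],
  ],
)

```text
time: 13.32
eef_pos: [558.0, 46.8, 22.8]
tool_rot: [[0.0, -1.0, -0.012], [-1.0, -0.0, 0.0], [-0.0, 0.012, -1.0]]
ft_force: [-27.2, -2.3, 20.1]
finger_gap: 88.3
```

Request:
carry_out(
  moves=[
    [[0,-0.006,0],0,100],
    [[0,-0.006,0],0,100],
  ],
)

```text
time: 13.48
eef_pos: [560.0, 46.8, 22.8]
tool_rot: [[0.0, -1.0, -0.013], [-1.0, -0.0, 0.0], [-0.0, 0.013, -1.0]]
ft_force: [-28.6, -3.8, 22.8]
finger_gap: 87.7
```

```bash
python3 - <<'E'
from h import *
for n in ("top","wrist","scene"):
    f=arm.grab_frame(n); cv2.imwrite(f"pics/{n}5.png",f["frame"])
i=cv2.imread("pics/scene5.png")[190:350,260:440]; cv2.imwrite("pics/scene5z.png",cv2.resize(i,None,fx=4,fy=3.7))
i=cv2.imread("pics/top5.png")[130:330,180:380]; cv2.imwrite("pics/top5z.png",cv2.resize(i,None,fx=3,fy=3))
s=arm.observe(); print(s["eef_pos"],s["ft_force"],s["torque"])
E
```

```text
[560.23537707  46.77833183  22.77684119] [-26.75219133  -2.80545     20.50537424] [-0.51238116  3.67654617 -0.24359442]
```

View pics/scene5z.png

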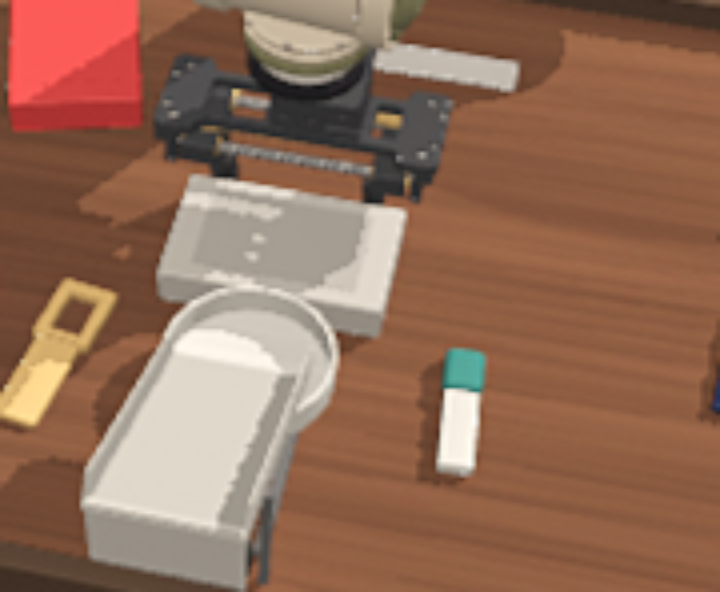

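View pics/top5z.png

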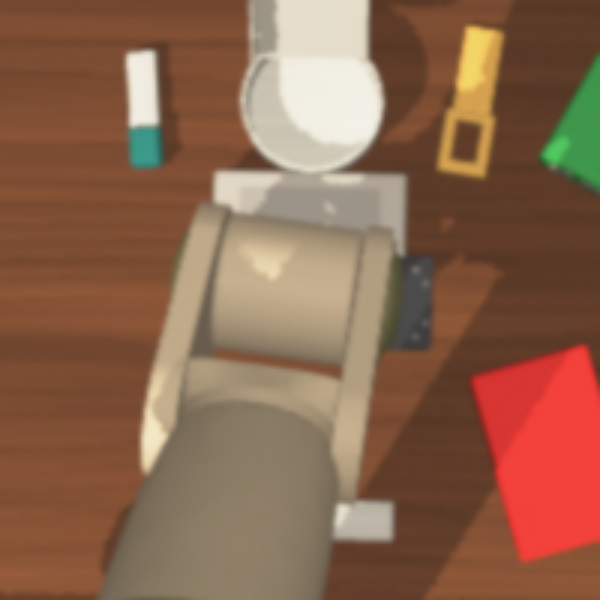

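View pics/wrist5.png

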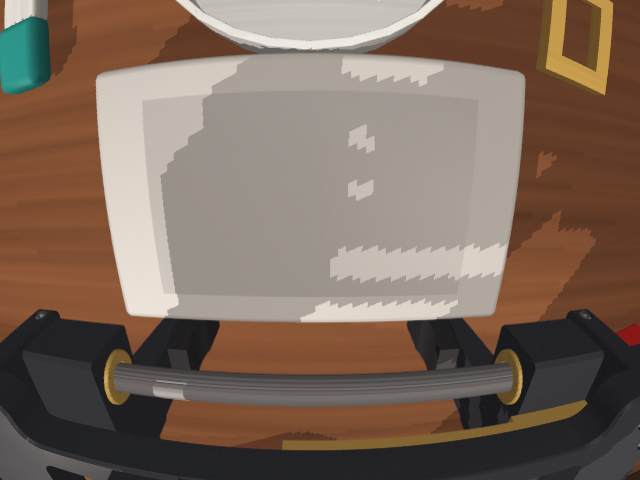

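Request:
carry_out(
  moves=[
    [[0,0.008,-0.008],0,100],
    [[0,0,0],0,100],
  ],
)

```text
time: 13.8
eef_pos: [560.3, 46.7, 23.6]
tool_rot: [[0.0, -1.0, -0.008], [-1.0, -0.0, 0.0], [-0.0, 0.008, -1.0]]
ft_force: [-12.9, -1.2, 0.8]
finger_gap: 88.0
```

Request:
carry_out(
  moves=[
    [[0,0,-0.008],0,100],
    [[0,0,0],0,100],
  ],
)

```text
time: 13.97
eef_pos: [560.4, 46.7, 24.7]
tool_rot: [[0.0, -1.0, -0.009], [-1.0, -0.0, 0.0], [-0.0, 0.009, -1.0]]
ft_force: [-12.4, -2.8, -1.6]
finger_gap: 87.9
```

Request:
carry_out(
  moves=[
    [[0,-0.006,0],0,100],
    [[0,-0.006,0],0,100],
  ],
)

```text
time: 14.13
eef_pos: [563.4, 46.7, 24.7]
tool_rot: [[0.0, -1.0, -0.007], [-1.0, -0.0, 0.0], [-0.0, 0.007, -1.0]]
ft_force: [-7.9, -0.4, -1.4]
finger_gap: 87.8
```

Request:
carry_out(
  moves=[
    [[0,-0.006,-0.001],0,100],
    [[0,-0.006,-0.001],0,100],
  ],
)

```text
time: 14.3
eef_pos: [566.9, 46.7, 25.4]
tool_rot: [[0.0, -1.0, -0.004], [-1.0, -0.0, 0.0], [-0.0, 0.004, -1.0]]
ft_force: [-6.3, -0.3, -1.1]
finger_gap: 87.8
```

Request:
carry_out(
  moves=[
    [[0,-0.006,0],0,100],
    [[0,-0.006,0],0,100],
  ],
)

```text
time: 14.47
eef_pos: [569.5, 46.7, 25.5]
tool_rot: [[0.0, -1.0, -0.004], [-1.0, -0.0, 0.0], [-0.0, 0.004, -1.0]]
ft_force: [-6.9, -0.5, -0.9]
finger_gap: 87.9
```

Request:
carry_out(
  moves=[
    [[0,-0.006,0],0,100],
    [[0,-0.006,0],0,100],
  ],
)

```text
time: 14.63
eef_pos: [572.0, 46.7, 25.5]
tool_rot: [[0.0, -1.0, -0.004], [-1.0, -0.0, 0.0], [-0.0, 0.004, -1.0]]
ft_force: [-5.8, -0.7, -0.5]
finger_gap: 88.1
```

Request:
carry_out(
  moves=[
    [[0,-0.006,0],0,100],
    [[0,-0.006,0],0,100],
  ],
)

```text
time: 14.8
eef_pos: [574.1, 46.7, 25.4]
tool_rot: [[0.0, -1.0, -0.004], [-1.0, -0.0, 0.0], [-0.0, 0.004, -1.0]]
ft_force: [-7.1, -0.1, -0.8]
finger_gap: 88.2
```

```bash
python3 - <<'E'
from h import *
ft=arm.grab_frame("top"); S=cv2.cvtColor(ft["frame"],cv2.COLOR_BGR2HSV)[...,1]
cv2.imwrite("pics/top6.png",ft["frame"]); fw=arm.grab_frame("wrist"); cv2.imwrite("pics/wrist6.png",fw["frame"])
for u in (253,256,259,262,307,310): print(u,onplane(ft,(u,edge(S[170:192,u],170)),34)[:2].round(1))
s=arm.observe(); print(s["eef_pos"],s["ft_force"])
E
```

```text
253 [680.2 118.6]
256 [680.3 111.6]
259 [680.7 104.6]
262 [680.7  97.5]
307 [680.2  -8.1]
310 [680.4 -15.1]
[574.32797828  46.65537636  25.44708175] [-5.82013801 -0.18882412 -1.44732293]
```

View pics/wrist6.png

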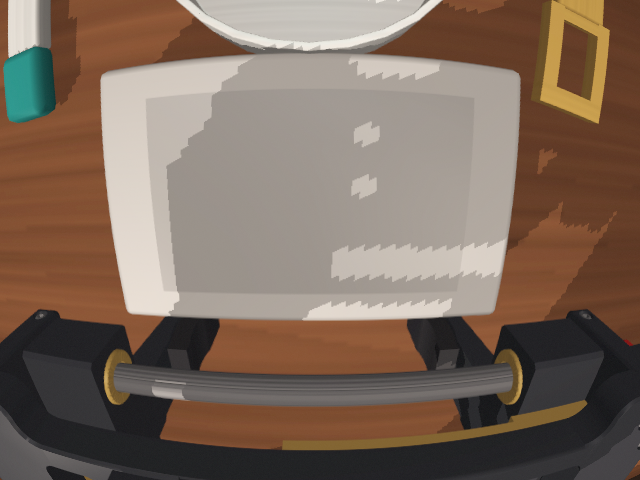

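Request:
carry_out(
  moves=[
    [[0,-0.006,0],0,100],
    [[0,-0.006,0],0,100],
  ],
)

```text
time: 15.07
eef_pos: [576.4, 46.7, 25.4]
tool_rot: [[0.0, -1.0, -0.005], [-1.0, -0.0, 0.0], [-0.0, 0.005, -1.0]]
ft_force: [-7.1, -0.4, -0.6]
finger_gap: 88.4
```

Request:
carry_out(
  moves=[
    [[0,-0.005,0],0,100],
    [[0,-0.005,0],0,100],
  ],
)

```text
time: 15.23
eef_pos: [578.3, 46.7, 25.3]
tool_rot: [[0.0, -1.0, -0.005], [-1.0, -0.0, 0.0], [-0.0, 0.005, -1.0]]
ft_force: [-7.4, -0.5, -0.9]
finger_gap: 88.4
```

Request:
carry_out(
  moves=[
    [[0,-0.004,0],0,100],
    [[0,-0.004,0],0,100],
  ],
)

```text
time: 15.4
eef_pos: [579.8, 46.7, 25.3]
tool_rot: [[0.0, -1.0, -0.005], [-1.0, -0.0, 0.0], [-0.0, 0.005, -1.0]]
ft_force: [-7.3, -1.2, -1.2]
finger_gap: 88.2
```

Request:
carry_out(
  moves=[
    [[0,-0.003,0],0,100],
    [[0,-0.003,0],0,100],
  ],
)

```text
time: 15.57
eef_pos: [581.0, 46.7, 25.3]
tool_rot: [[0.0, -1.0, -0.005], [-1.0, -0.0, 0.0], [-0.0, 0.005, -1.0]]
ft_force: [-8.0, -0.5, -1.0]
finger_gap: 88.4
```

```bash
python3 - <<'E'
from h import *
ft=arm.grab_frame("top"); S=cv2.cvtColor(ft["frame"],cv2.COLOR_BGR2HSV)[...,1]
cv2.imwrite("pics/top7.png",ft["frame"]); fw=arm.grab_frame("wrist"); cv2.imwrite("pics/wrist7.png",fw["frame"])
for u in (253,256,259,262,307,310): print(u,onplane(ft,(u,edge(S[170:189,u],170)),34)[:2].round(1))
s=arm.observe(); print(s["eef_pos"],s["ft_force"])
i=ft["frame"][130:230,230:340]; cv2.imwrite("pics/top7z.png",cv2.resize(i,None,fx=6,fy=6,interpolation=2))
E
```

```text
253 [686.9 118.8]
256 [687.2 111.7]
259 [687.6 104.7]
262 [687.7  97.7]
307 [687.1  -8. ]
310 [687.2 -15. ]
[581.10781038  46.70147762  25.28985677] [-6.69528768 -2.05700613 -0.54020108]
```

View pics/top7z.png

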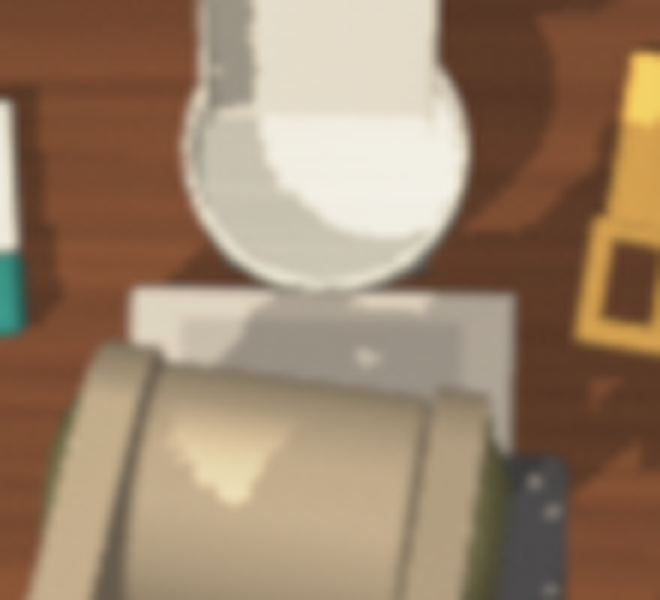

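Request:
carry_out(
  moves=[
    [[0,0.005,0],0,100],
    [[0,0.005,0],0,100],
    [[0,0.005,0],0,100],
  ],
)

```text
time: 15.92
eef_pos: [578.7, 46.6, 25.6]
tool_rot: [[0.0, -1.0, -0.003], [-1.0, -0.0, 0.0], [-0.0, 0.003, -1.0]]
ft_force: [-5.8, -1.4, -1.0]
finger_gap: 88.2
```

Request:
carry_out(
  moves=[
    [[0,0.005,0],0,100],
    [[0,0.005,0],0,100],
    [[0,0,0],0,100],
  ],
)

```text
time: 16.17
eef_pos: [576.8, 46.7, 25.7]
tool_rot: [[0.0, -1.0, -0.003], [-1.0, -0.0, 0.0], [-0.0, 0.003, -1.0]]
ft_force: [-5.9, -1.0, -0.2]
finger_gap: 88.5
```

Request:
carry_out(
  moves=[
    [[0,0.005,0],0,100],
    [[0,0.005,0],0,100],
    [[0,0,0],0,100],
  ],
)

```text
time: 16.42
eef_pos: [575.1, 46.7, 26.0]
tool_rot: [[0.0, -1.0, -0.002], [-1.0, -0.0, 0.0], [-0.0, 0.002, -1.0]]
ft_force: [-5.2, -0.1, -0.9]
finger_gap: 87.9
```

Request:
carry_out(
  moves=[
    [[0,0.005,0],0,100],
    [[0,0.005,0],0,100],
    [[0,0,0],0,100],
  ],
)

```text
time: 16.67
eef_pos: [573.4, 46.6, 26.2]
tool_rot: [[0.0, -1.0, -0.001], [-1.0, -0.0, 0.0], [-0.0, 0.001, -1.0]]
ft_force: [-4.7, 0.1, -0.5]
finger_gap: 88.2
```

Request:
carry_out(
  moves=[
    [[0,0.005,0],0,100],
    [[0,0.005,0],0,100],
    [[0,0,0],0,100],
  ],
)

```text
time: 16.92
eef_pos: [571.7, 46.6, 26.4]
tool_rot: [[0.0, -1.0, 0.0], [-1.0, -0.0, 0.0], [-0.0, -0.0, -1.0]]
ft_force: [-3.0, -1.1, -0.9]
finger_gap: 88.3
```

Request:
carry_out(
  moves=[
    [[0,0.005,0],0,100],
    [[0,0.005,0],0,100],
    [[0,0,0],0,100],
  ],
)

```text
time: 17.17
eef_pos: [570.6, 46.5, 26.8]
tool_rot: [[0.0, -1.0, 0.003], [-1.0, -0.0, -0.0], [0.0, -0.003, -1.0]]
ft_force: [-0.0, -0.4, 0.1]
finger_gap: 87.9
```

Request:
carry_out(
  moves=[
    [[0,0.005,0],0,100],
    [[0,0.005,0],0,100],
    [[0,0,0],0,100],
  ],
)

```text
time: 17.42
eef_pos: [567.8, 46.6, 26.5]
tool_rot: [[0.0, -1.0, 0.001], [-1.0, -0.0, -0.0], [0.0, -0.001, -1.0]]
ft_force: [-0.2, -0.0, 0.9]
finger_gap: 88.2
```

```bash
cat > m.py <<'E'
from h import *
import sys
ft=arm.grab_frame("top"); S=cv2.cvtColor(ft["frame"],cv2.COLOR_BGR2HSV)[...,1]
k=sys.argv[1]
cv2.imwrite(f"pics/top{k}.png",ft["frame"]); fw=arm.grab_frame("wrist"); cv2.imwrite(f"pics/wrist{k}.png",fw["frame"])
for u in (253,259,307,310): print(u,onplane(ft,(u,edge(S[168:192,u],168)),34)[:2].round(1))
s=arm.observe(); print(s["time"],s["eef_pos"],s["ft_force"])
i=ft["frame"][130:230,230:340]; cv2.imwrite(f"pics/top{k}z.png",cv2.resize(i,None,fx=6,fy=6,interpolation=2))
E
python3 m.py 8
```

```text
253 [677.1 118.6]
259 [678.  104.5]
307 [677.2  -8.1]
310 [677.6 -15.2]
17.5167 [567.85474933  46.5859317   26.43251019] [ 0.18984337  0.34215256 -0.14803753]
```

View pics/top8z.png

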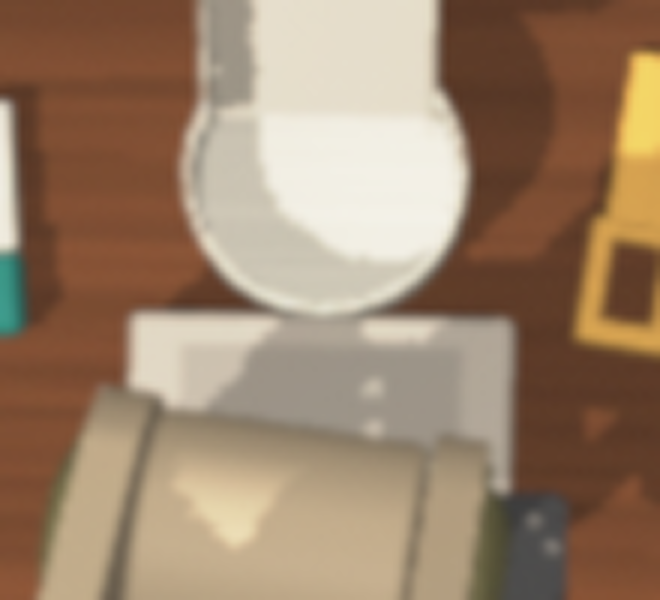

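View pics/wrist8.png

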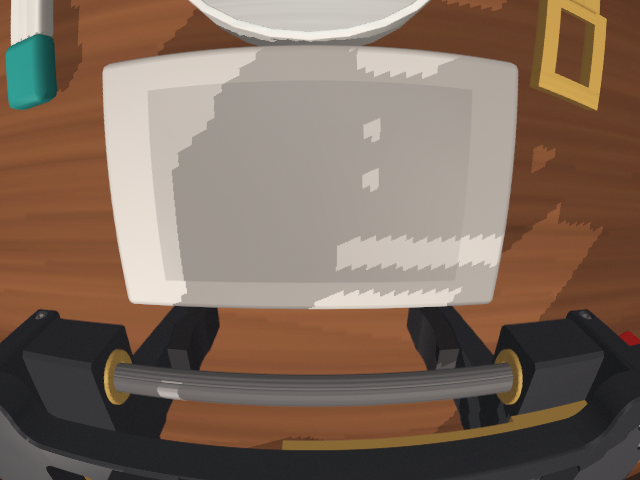

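Request:
carry_out(
  moves=[
    [[0,-0.006,0],0,100],
    [[0,-0.006,0],0,100],
    [[0,0,0],0,100],
  ],
)

```text
time: 17.77
eef_pos: [570.5, 46.6, 26.4]
tool_rot: [[0.0, -1.0, 0.0], [-1.0, -0.0, -0.0], [0.0, -0.0, -1.0]]
ft_force: [-0.4, 0.1, 0.8]
finger_gap: 88.0
```

Request:
carry_out(
  moves=[
    [[0,-0.002,0],0,100],
    [[0,-0.002,0],0,100],
  ],
)

```text
time: 17.93
eef_pos: [571.0, 46.6, 26.3]
tool_rot: [[0.0, -1.0, -0.0], [-1.0, -0.0, 0.0], [-0.0, 0.0, -1.0]]
ft_force: [-0.6, 0.0, 0.2]
finger_gap: 87.9
```

Request:
carry_out(
  moves=[
    [[0,-0.002,0],0,100],
    [[0,-0.001,0],0,100],
  ],
)

```text
time: 18.1
eef_pos: [571.2, 46.6, 26.3]
tool_rot: [[0.0, -1.0, -0.001], [-1.0, -0.0, 0.0], [-0.0, 0.001, -1.0]]
ft_force: [-2.9, -1.0, 2.6]
finger_gap: 88.0
```

Request:
carry_out(
  moves=[
    [[0,-0.001,-0.001],0,100],
    [[0,-0.001,0],0,100],
  ],
)

```text
time: 18.27
eef_pos: [571.4, 46.6, 26.3]
tool_rot: [[0.0, -1.0, -0.001], [-1.0, -0.0, 0.0], [-0.0, 0.001, -1.0]]
ft_force: [-4.1, -0.5, 1.0]
finger_gap: 88.5
```

Request:
carry_out(
  moves=[
    [[0,-0.001,-0.001],0,100],
    [[0,-0.001,0],0,100],
  ],
)

```text
time: 18.43
eef_pos: [571.6, 46.7, 26.5]
tool_rot: [[0.0, -1.0, -0.002], [-1.0, -0.0, 0.0], [-0.0, 0.002, -1.0]]
ft_force: [-5.3, -0.8, -0.1]
finger_gap: 88.4
```

Request:
carry_out(
  moves=[
    [[0,0.003,0],0,100],
    [[0,0.005,0],0,100],
    [[0,0.01,0],0,100],
    [[0,0.04,0],0,100],
    [[0,0.08,0],0,100],
    [[0,0.1,0],0,100],
    [[0,0.05,-0.15],0,100],
    [[0,0,-0.2],0,100],
    [[0,0,-0.2],0,100],
    [[0,0,0],0,100],
  ],
)

```text
time: 19.27
eef_pos: [517.1, 46.4, 143.6]
tool_rot: [[0.0, -1.0, 0.013], [-1.0, -0.0, -0.002], [0.002, -0.013, -1.0]]
ft_force: [0.6, 0.1, 0.6]
finger_gap: 88.1
```

```bash
python3 m.py 9; python3 - <<'E'
from h import *
f=arm.grab_frame("scene"); cv2.imwrite("pics/scene9.png",f["frame"][150:400,200:500].repeat(2,0).repeat(2,1))
E
```

```text
253 [677.4 118.6]
259 [678.  104.5]
307 [677.6  -8.1]
310 [677.9 -15.2]
19.3667 [514.95954237  46.59837007 138.07466499] [-0.00327927  0.44077279 -0.34862055]
```

View pics/top9z.png

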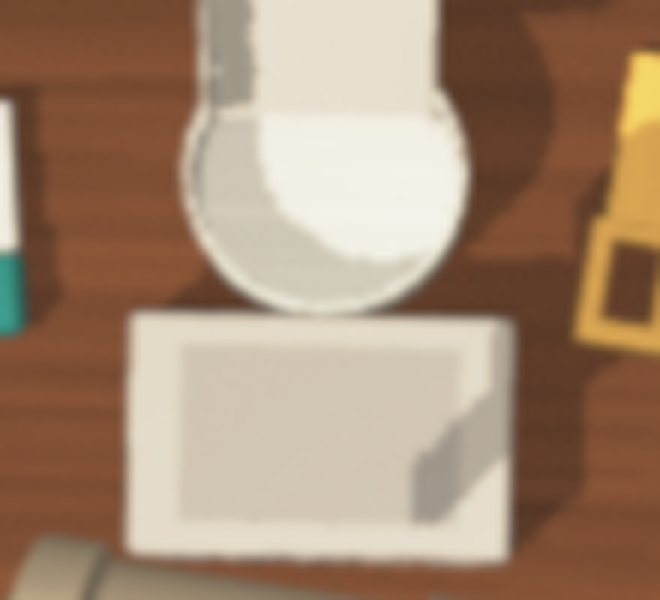

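View pics/wrist9.png

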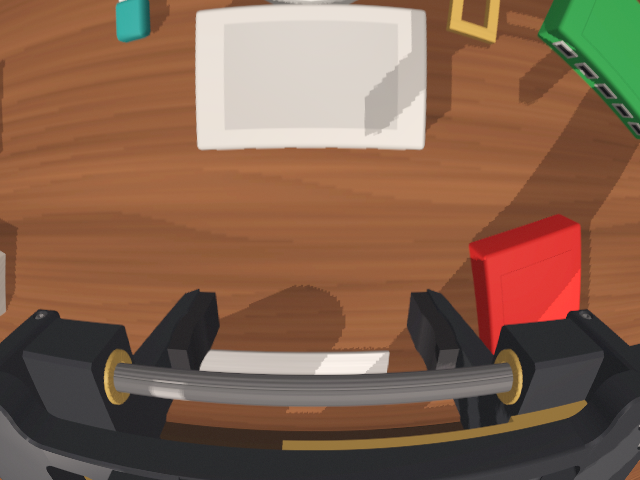

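View pics/scene9.png

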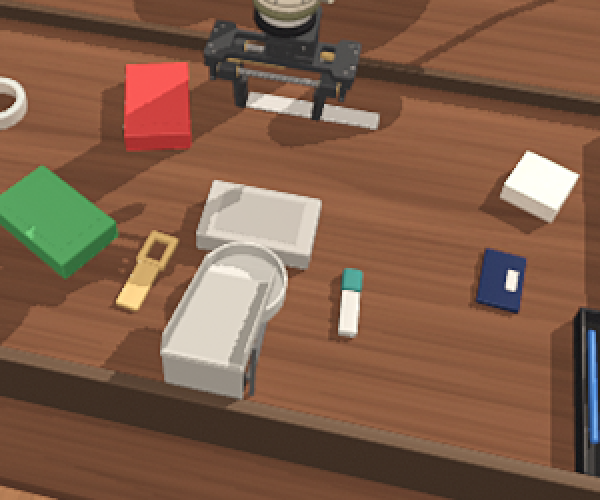

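Request:
carry_out(
  moves=[
    [[0,0,0],0,100],
    [[0,0,0],0,100],
    [[0,0,0],0,100],
    [[0,0,0],0,100],
    [[0,0,0],0,100],
    [[0,0,0],0,100],
    [[0,0,0],0,100],
    [[0,0,0],0,100],
    [[0,0,0],0,100],
    [[0,0,0],0,100],
  ],
)

```text
time: 20.25
eef_pos: [514.8, 46.6, 136.8]
tool_rot: [[0.0, -1.0, 0.0], [-1.0, -0.0, 0.0], [-0.0, -0.0, -1.0]]
ft_force: [0.8, 0.2, 0.0]
finger_gap: 88.3
```

```bash
python3 - <<'E'
from h import *
ft=arm.grab_frame("top")
L,R,CL,CR=hubcup(ft,range(188,216,3),(240,262),(306,324),(157,164))
print("hub y",(L[:,1].mean()+R[:,1].mean())/2,"w",L[:,1].mean()-R[:,1].mean(),"cup",((CL+CR)/2).round(1))
print("yaw",-np.polyfit(L[:,0],L[:,1],1)[0],-np.polyfit(R[:,0],R[:,1],1)[0])
S=cv2.cvtColor(ft["frame"],cv2.COLOR_BGR2HSV)[...,1]
us=[253,255,257,259,306,308,310]
T=np.array([onplane(ft,(u,edge(S[168:192,u],168)),34)[:2] for u in us]); print(T[:,0].round(1),-np.polyfit(T[:,1],T[:,0],1)[0])
us=list(range(262,305,6))
B=np.array([onplane(ft,(u,edge(S[213:221+6,u],213)),34)[:2] for u in us if True]); print(B.round(1).tolist())
E
```

```text
hub y 47.60724896259462 w 152.9162632929223 cup [47.3 47.2 47.1 46.8 46.8 46.9 47.1]
yaw -0.0015916648729435274 -0.0009504083074260832
[677.4 677.3 677.7 678.  709.  677.8 677.7] 0.080141185941546
[[579.7, 95.5], [579.4, 81.4], [579.0, 67.4], [578.8, 53.4], [579.2, 39.3], [579.2, 25.3], [579.6, 11.2], [579.3, -2.9]]
```

```bash
python3 -c "
from cell import arm
print(arm.finish_job())"
```

```text
the job is handed in; nothing more can be done
None
```

The job is handed in. The cup is held back under the chute by its catch, and the hub lies flat on the floor with its plain long side touching the cup.

**What I did:** I pushed the hub's short side with two fingertips to square it and line it up with the cup. I then slid it forward from the ports side and pressed at about 15 mm/s until the cup was past every catch position. On the way back the spring load on the fingers fell to zero at about 18–19 mm of travel, which shows the catch holding. A last light press of about 5 N, with almost no movement, confirmed the hub was touching. I then drew the fingers back and lifted clear.

**Last checks (top camera):**
- **Centring:** the hub is centred on the cup to within about 0.5 mm.
- **Squareness:** the short edges give a yaw of about 0.001 rad. The last check's front-edge yaw fit was spoilt by one pixel column landing on the cup, so I set it aside. The rest of that edge reads 677.3–678.0 mm.
- **Holding:** the hub's front edge stayed where it was through the last second of waiting. The cup was still held in the view just after release, and the bystanders I could see had not moved.

**What disagreed:**
- **Push force:** midway it rose to about 28 N because the fingertips were bearing down on the hub. I raised the tool a few millimetres, and the push fell to 6–8 N.
- **Heights:** the two-view hub heights scattered between 24 and 37 mm against the stated 34 mm, so I used the stated value.
- **Travel:** the cup travel I estimated at the far end was 28–29 mm against the 28 mm stop, but the sharp rise of the end stop was never felt.

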